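Slide the measuring cylinder under the water dispenser and start the fill

ROBOT

A 6-joint arm with a two-finger parallel gripper is mounted at the origin on the work surface. World frame = base frame: x ahead of the robot, y to its left, z up, the work surface at z = 0. Lengths are in m, angles in rad, forces in N, time in s.
With the tool pointing down it reaches from about 0.3 to 0.875 m from the base axis. Payload 6.4 kg.
Tool frame: the origin (TCP) lies on the centre line of the jaws, within the pads' length; the fingertips stand 14 mm ahead of it and the grasp point (between the pads) lies 5 mm behind it; z points along the fingers, y is the direction in which the jaws open and shut (so a half turn about z gives the same grasp; the last joint's range is limited). The gripper opens to 85 mm and grips with 20 to 120 N. Pads are 22 mm wide; open, the fingers measure 114 mm over their backs; the gripper's body (76 mm by 85 mm) begins 54 mm behind the grasp point. The pads swing forward as they close: fully open they stand 13 mm farther back than shut.
Start: joints at [-1.314, 0.181, 1.607, -0, 1.354, -0.206], TCP at [0.257, -0.515, 0.245] pointing down, gripper open.
Joint ranges: [-2.99, 2.99], [-0.89, 2.07], [0.3, 2.58], [-1.14, 4.28], [0, 2.63], [-3.12, 3.12]. Speed limits (rad/s): [2.57, 2.57, 3.01, 3.14, 3.14, 3.14].

INTERFACE

Orientations are given as a unit quaternion [w, x, y, z].
In Python, from bench import * gives the robot as it stands.
- The arm moves only by the tool servo_tool, never from a script. Its argument "plan" is a list that holds one entry, the list of rows, each a list of 5 numbers: the shift along the world's x, y, z in m, then the turn about the world's z in rad, then the gripper command: -1 is shut, 1 is fully open, values between are in proportion. In form: [[[tx, ty, tz, roll, claw], ...]]. A call has 1 to 8 rows; each row shifts and turns the commanded pose from where the row before left it; what a row does not reach is not made up. A row lasts 1/10 s, in which the tool goes at most 50 mm and 8.59 degrees, less where a joint would pass 70% of its speed; a pose out of reach is approached as far as the arm can. A call with a gripper value outside its range is refused whole. The fingers move at their own pace and stop on an object; the grip force is fixed at half the most. Time passes only in rows, so rows that do not move let the fingers close. It gives the time, the measured TCP pose, the force and the opening at its end, in the units of the state.
- get_obs(): the state, without advancing time (a new reading comes with each control period).
- camera(name): name is "scene" or "top"; returns a dict with "img" (480x640x3 uint8, blue, green, red), "camera_matrix" (3x3 intrinsics, pixels), "rvec" (rotation vector, rad) and "tvec" (3), from world to camera coordinates, as OpenCV has them. Camera axes: x right, y down, z forward; pixel columns grow to the right and rows downward; lengths in m; the calibration is good to about 2 mm. A picture is of the moment at which its call begins. There is no depth.
- hand_in(): hands the job in, once; it reports no verdict.
Trained networks look in a picture, given as the dict that the camera call returned (one of the last four; its "shot" number tells which), for a name from the list of things; names that differ only in an ending like _2 or _b are one class to them, and where a whole thing is asked for, a point or a joint stands for the part that bears it (a point fixed in the world has none). Each returns a list of dicts, best first, with "conf" (0 to 1); they miss things now and then, are a little off and sometimes report something else, mostly with a low value. They report only what shows in the picture. A call takes as long as a camera call. They do not tell look-alikes from the thing itself.
- trace(picture, thing): "mask" (480x640 bool, what is visible of it) and "rect" ([left, top, right, bottom] as shares, 0 to 1, of the picture: columns of its width, rows of its height, round what is visible of it).
- pinpoint(picture, thing): "centre" ([row, column] as shares, 0 to 1, of the picture: columns of its width, rows of its height: a listed point, or the origin of a listed thing).
The state is a dict: "time_s": time; "q": joint angles; "dq": joint speeds; "joint_efforts": joint torques, N m; "eef_pos": TCP position; "eef_rot": TCP orientation; "wrist_force": force on the tool from outside, world axes, zero at the start; "torque": the same for the moment, N m; "opening": opening from 0.0 (shut) to 1.0 (fully open).
Only numpy, scipy, OpenCV 4.12 (cv2) and the standard library are available. Lean on these libraries where they do the work, as an engineer would, in place of code of your own. Each camera call takes 0.05 s, during which the arm holds its last target.

TASK

Slide the tall measuring cylinder along the bench until its mouth is centred under the spout of the water dispenser: push it low down, at its foot, so that it keeps standing upright, and do not grip it, lift it or let it tip. Once it stands there, press the green start button on the dispenser down and let it come back up, leaving the cylinder where it is. Leave the specimen jar, the tube rack, the timer and the green cup alone.

Things in the scene. Friction and masses are not known exactly. Their poses are not given: they have to be found in the camera images.
- cylinder: Tall measuring cylinder, loose, empty, about 0.14 kg: round blue foot 66 mm across, 12 mm high, straight-sided; above it a small blue cone and a white tube 34 mm across with fine blue rings, 240 mm tall in all. Friction on the bench about 0.6: pushed above roughly 45 mm it tips instead of sliding. Origin: centre of the underside; z up along the tube. Its yaw does not matter.
- mouth (a point): Centre of the cylinder's open mouth at the top of the tube, 240 mm above the foot's underside; the opening is 30 mm wide.
- dispenser: Water dispensing station, fixed. Origin: on the bench under its column (42 mm across); front = its -x side. A head arm 52 mm wide, 304 to 340 mm high, runs 180 mm from the column to -x, with the spout below and a filter capsule on top (to 392 mm). Low housing (own frame): 44 mm high over x -50 to +60, y -65 to +195; console 34 mm high over x -170 to -20, y +85 to +195. Under the spout: bare bench.
- spout_tip (a point): Lower end of the small blue spout (9 mm wide), 265 mm above the bench, 150 mm in front of the column (dispenser frame x -150 mm, y 0), pointing straight down; the white bell above it is 49 mm wide from 286 mm height, and the round white filter capsule on the arm (51 mm wide) stands exactly above the spout.
- start_top (a point): Centre of the top of the green round start button, 52 mm above the bench at rest, 30 mm wide, on the console (dispenser frame x -130 mm, y +140 mm). It is pressed straight down.
- start (a joint): Travel of the start button in m: 0 at rest, 0.006 fully down; a spring pushes it back up; fully down takes about 5 N, and it counts as pressed beyond 0.004.
- jar: Specimen jar with a red lid, 60 mm in diameter, 66 mm high, loose. Origin: centre of its underside. Leave alone.
- rack: White tube rack with capped tubes, 62 mm (x) by 165 mm (y), 95 mm high, loose. Origin: centre of its underside. Leave alone.
- timer: Small white bench timer, about 35 by 66 mm, 60 mm high, loose. Origin: centre of its underside. Leave alone.
- cup: Green plastic cup, 68 mm wide at the rim, 70 mm high, loose. Origin: centre of its underside. Leave alone.
There are look-alikes about, which are no part of the job. What is shaped like the cylinder but orange is not meant.

How it is judged:
On the way, in this order (a step that is already met when the one before it is completed fails the run):
1. the cylinder stands upright and still with its mouth under the spout (horizontal distance between mouth and spout_tip below 0.012 m and angle between cylinder's own z axis and vertical below 0.05 rad and linear speed of cylinder below 0.01 m/s), for 0.2 s.
2. the start button is pressed with the cylinder under the spout (value of joint start above 0.004 m and horizontal distance between mouth and spout_tip below 0.012 m), for 0.05 s.
At the end, for the whole second after the job is handed in: The cylinder stands upright and still on the bench with the centre of its mouth within 12 mm of the line straight below the spout, the start button has been pressed after that (at least 4 of its 6 mm) and is up again, and the jar, rack, timer and cup are within 15 mm of where they stood (all of step 1 and height (world z) of cylinder below 0.005 m and value of joint start below 0.002 m and distance of each of jar, rack, timer, cup from where it was at the start of the episode below 0.015 m); the robot touches nothing.
It fails at once if the cylinder tips (leans more than 10 degrees) (angle between cylinder's own z axis and vertical above 0.175 rad).
It fails at once if the cylinder is lifted off the bench (height (world z) of cylinder above 0.012 m).
It fails at once if the cylinder is gripped between the fingers (contact force between the fingers and cylinder above 2 N and horizontal distance between the grasp point and cylinder below 0.018 m).
It fails at once if the start button is pressed while the cylinder is not under the spout (value of joint start above 0.003 m and horizontal distance between mouth and spout_tip above 0.015 m).
It fails at once if the jar, rack, timer or cup is pushed away or knocked over (distance of any of jar, rack, timer, cup from where it was at the start of the episode above 0.02 m or angle between any of jar, cup's own z axis and vertical above 0.3 rad).
It also fails if it takes over 67 s, if anything falls off the work surface, if the arm or the gripper's body presses on something with over 40 N, if the wrist force passes 120 N, or if a joint passes its speed limit or range.

## Working session

There is one attempt and no reset: what is moved stays moved. The work goes in short steps, Python scripts to look and compute and a tool call to move; the robot and the scene stay as the last step left them, time stands still between calls to the robot, and variables do not carry over. Pictures are saved under pics/ and viewed, and the job is handed in when it is done.

Besides the shell and the picture viewer there is one more tool, called after ">>>" by a JSON object that holds its "api" and its "payload". servo_tool: Moves the arm, as the interface text tells. Its arguments: {"type":"object","properties":{"plan":{"type":"array"}},"required":["plan"]}

```bash
mkdir -p pics; cat > h.py <<'E'
from bench import *
import numpy as np, cv2
def P(c):
    R,_=cv2.Rodrigues(np.array(c["rvec"],float)); return np.array(c["camera_matrix"],float),R,np.array(c["tvec"],float).reshape(3)
def ray(c,u,v,z):
    K,R,t=P(c); d=R.T@np.linalg.inv(K)@np.array([u,v,1.]); o=-R.T@t
    return o+d*(z-o[2])/d[2]
def proj(c,p):
    K,R,t=P(c); return cv2.projectPoints(np.array(p,float).reshape(-1,3),np.array(c["rvec"],float),t,K,None)[0].reshape(-1,2)
E
python3 - <<'E'
from h import *
for n in ("scene","top"):
    c=camera(n); cv2.imwrite(f"pics/{n}0.png",c["img"])
    K,R,t=P(c); print(n,"cam at",(-R.T@t).round(3))
    for k in ("cylinder","mouth","dispenser","spout_tip","start_top","jar","rack","timer","cup"):
        r=pinpoint(c,k); print(k,[(round(x["conf"],2),round(x["centre"][1]*640,1),round(x["centre"][0]*480,1)) for x in r[:4]])
E
```

```text
scene cam at [ 1.04  -0.384  0.969]
cylinder [(0.95, 250.2, 255.3), (0.89, 309.9, 249.7)]
mouth [(0.93, 239.3, 199.6), (0.56, 303.5, 185.6)]
dispenser [(0.65, 302.5, 186.5), (0.42, 387.7, 203.3)]
spout_tip [(0.92, 315.1, 216.0)]
start_top []
jar [(0.76, 386.0, 202.2)]
rack [(0.96, 419.5, 184.1)]
timer [(0.78, 156.8, 379.7)]
cup [(0.58, 254.4, 359.9)]
top cam at [0.414 0.021 1.552]
cylinder [(0.92, 353.4, 301.6), (0.7, 313.6, 277.3)]
mouth [(0.93, 358.5, 295.1)]
dispenser [(0.64, 327.5, 202.0)]
spout_tip []
start_top [(0.66, 278.4, 241.4)]
jar [(0.61, 229.2, 266.7)]
rack [(0.98, 188.7, 264.2), (0.33, 312.8, 271.3)]
timer [(0.82, 462.1, 264.9)]
cup [(0.57, 405.3, 228.9), (0.35, 281.6, 238.7)]
```

View pics/scene0.png

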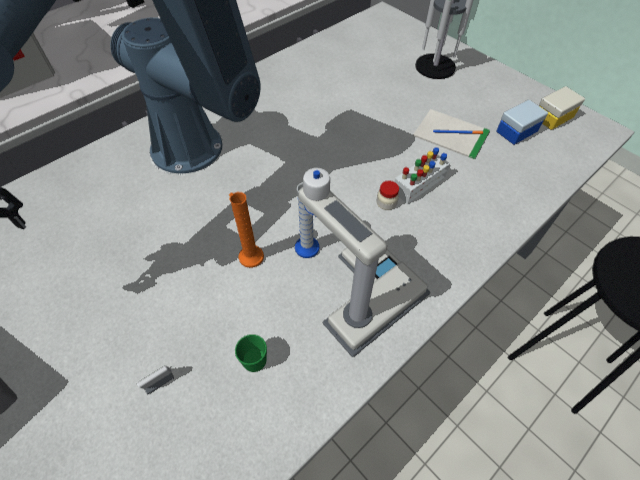

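View pics/top0.png

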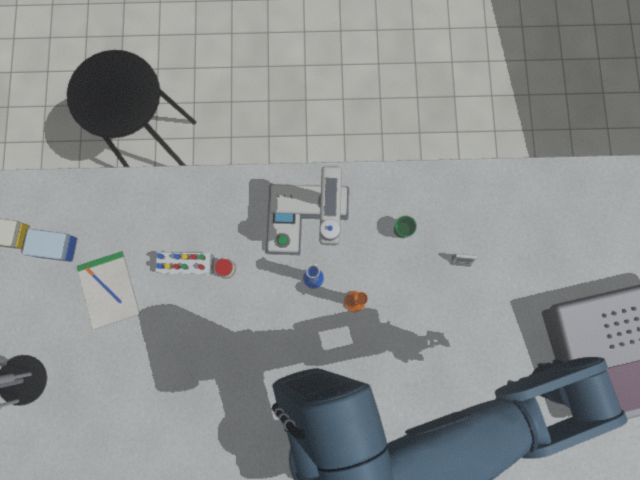

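The candidates are orange at scene (250,255) / top (355,301) and blue-footed white at scene (307,248) / top (313,277). The blue one fits; orange is ruled out by the task. The crops should confirm it, and I'll measure the spout and button.

```bash
python3 - <<'E'
from h import *
c=camera("top"); im=c["img"]
a=cv2.resize(im[150:330,240:420],None,fx=3.3,fy=3.3,interpolation=cv2.INTER_CUBIC)
cv2.imwrite("pics/c1.png",a)
hsv=cv2.cvtColor(im,cv2.COLOR_BGR2HSV)
# blue pixels near cylinder
def blob(h,lo,hi,box):
    m=cv2.inRange(h,lo,hi); k=np.zeros_like(m); x0,y0,x1,y1=box; k[y0:y1,x0:x1]=m[y0:y1,x0:x1]
    ys,xs=np.nonzero(k); return len(xs),xs.mean(),ys.mean(),xs.min(),xs.max(),ys.min(),ys.max()
print("top blue",blob(hsv,(100,120,50),(130,255,255),(295,255,330,295)))
b=blob(hsv,(45,80,40),(90,255,255),(270,228,296,252)); print("btn",b, ray(c,b[1],b[2],0.052).round(4))
for k in("cylinder","mouth","dispenser","start_top"):
  for r in trace(c,k)[:4]: print(k,round(r["conf"],2),(np.array(r["rect"])*[640,480,640,480]).round(1))
s=camera("scene"); im=s["img"]
cv2.imwrite("pics/c2.png",cv2.resize(im[150:360,220:440],None,fx=2.8,fy=2.8,interpolation=cv2.INTER_CUBIC))
print("px/mm top", np.linalg.norm(np.diff(proj(c,[[.5,0,0],[.6,0,0]]),axis=0))/100)
for u,v,z in((313.6,277.3,0),):print("foot top",ray(c,u,v,z).round(3))
print("foot scene",ray(s,309.9,249.7,0).round(3),"mouth",ray(s,303.5,185.6,.24).round(3),"spout",ray(s,315.1,216,.265).round(3),"cap top",ray(c,330,229,.392).round(3),ray(s,317,175,.392).round(3))
print("rest", {k:ray(c,u,v,z).round(3) for k,u,v,z in (("cup",405,227,.0),("jar",229,267,0),("timer",462,263,0),("orange",353.4,301.6,0),("rack",188.7,264.2,0))})
E
```

```text
top blue (171, np.float64(314.2046783625731), np.float64(277.9590643274854), np.int64(304), np.int64(322), np.int64(268), np.int64(287))
btn (68, np.float64(282.1617647058824), np.float64(239.47058823529412), np.int64(278), np.int64(286), np.int64(235), np.int64(244)) [0.657  0.1229 0.052 ]
cylinder 0.8 [301.7 266.3 324.5 288.1]
cylinder 0.67 [341.2 291.5 367.  309.3]
mouth 0.8 [305.4 262.8 321.6 288.4]
mouth 0.73 [344.5 290.9 367.1 316. ]
dispenser 0.59 [262.2 165.7 352.1 253.9]
px/mm top 0.314024077017516
foot top [0.541 0.028 0.   ]
foot scene [0.55  0.032 0.   ] mouth [0.534 0.033 0.24 ] spout [ 0.63  -0.019  0.265] cap top [ 0.625 -0.016  0.392] [ 0.636 -0.02   0.392]
rest {'cup': array([ 0.697, -0.271,  0.   ]), 'jar': array([0.58 , 0.297, 0.   ]), 'timer': array([ 0.576, -0.446,  0.   ]), 'orange': array([ 0.462, -0.096,  0.   ]), 'rack': array([0.592, 0.426, 0.   ])}
```

View pics/c1.png

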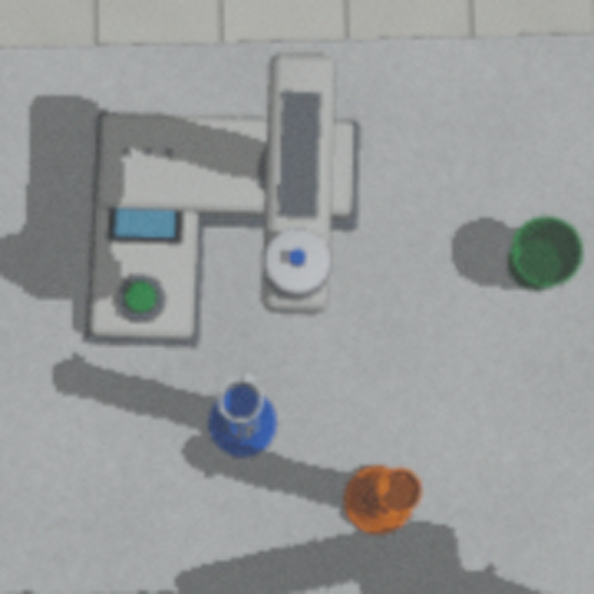

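View pics/c2.png

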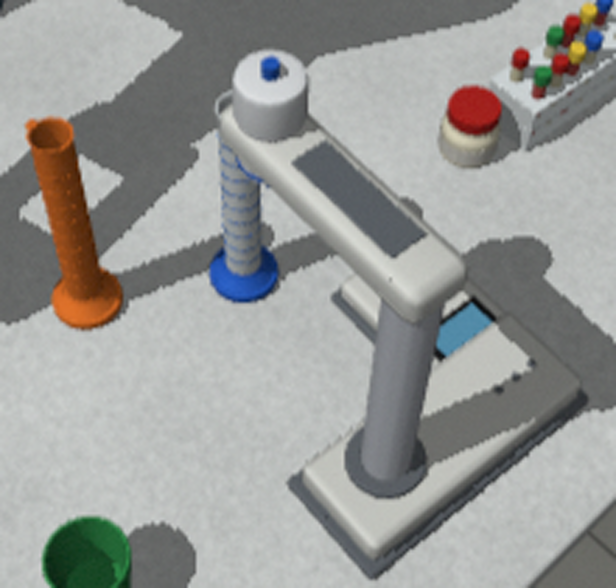

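The crops confirm it: a white ringed tube on a blue foot, at c1 (243,422). Next I'll fit the dispenser pose from larger crops.

```bash
python3 - <<'E'
from h import *
c=camera("top"); s=camera("scene")
np.savez("cal.npz",ti=c["img"],tK=c["camera_matrix"],tr=c["rvec"],tt=c["tvec"],si=s["img"],sK=s["camera_matrix"],sr=s["rvec"],st=s["tvec"])
cv2.imwrite("pics/c3.png",cv2.resize(c["img"][155:265,260:360],None,fx=5.4,fy=5.4,interpolation=cv2.INTER_CUBIC))
cv2.imwrite("pics/c4.png",cv2.resize(s["img"][160:360,290:440],None,fx=3,fy=3,interpolation=cv2.INTER_CUBIC))
E
```

```text
(no output)
```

View pics/c3.png

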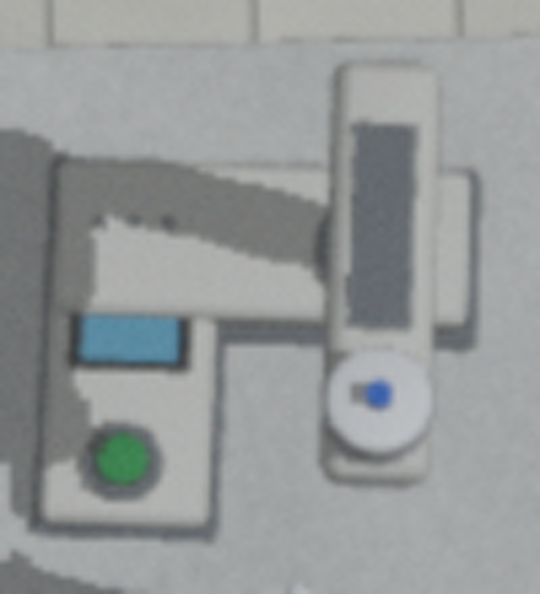

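View pics/c4.png

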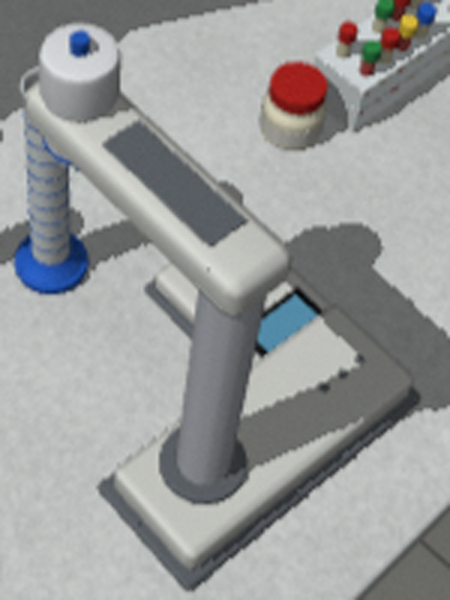

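```bash
cat > fit.py <<'E'
from h import *
from scipy.optimize import least_squares
d=np.load("cal.npz"); T=dict(camera_matrix=d["tK"],rvec=d["tr"],tvec=d["tt"]);S=dict(camera_matrix=d["sK"],rvec=d["sr"],tvec=d["st"])
A=[((121,458),(-.13,.14,.052)),((380,400),(-.15,0,.385)),((43,522),(-.17,.195,.032)),((210,522),(-.17,.085,.032)),((467,325),(-.05,-.065,.042)),((469,172),(.06,-.065,.042)),((60,160),(.06,.195,.042))]
B=[((80,55),(-.15,0,.385)),((203,467),(0,0,.046))]
def res(p):
    x,y,a=p; out=[]
    for cam,L,f,o in((T,A,5.4,(260,155)),(S,B,3,(290,160))):
        for px,q in L:
            w=[x+np.cos(a)*q[0]-np.sin(a)*q[1],y+np.sin(a)*q[0]+np.cos(a)*q[1],q[2]]
            out+=list(proj(cam,w)[0]-((np.array(px)+.5)/f-.5+o))
    return np.array(out)
r=least_squares(res,[.78,-.02,0],loss="soft_l1"); print(r.x.round(4)); print(res(r.x).reshape(-1,2).round(2))
x,y,a=r.x
W=lambda q:np.array([x+np.cos(a)*q[0]-np.sin(a)*q[1],y+np.sin(a)*q[0]+np.cos(a)*q[1]])
print("spout",W((-.15,0)).round(4),"btn",W((-.13,.14)).round(4),"console near corners",W((-.17,.085)).round(3),W((-.17,.195)).round(3),"housing",W((-.05,-.065)).round(3))
# foot fits
hs=cv2.cvtColor(d["ti"],cv2.COLOR_BGR2HSV); m=cv2.inRange(hs,(100,120,40),(130,255,255))
def footfit(cam,im,box):
    m=cv2.inRange(cv2.cvtColor(im,cv2.COLOR_BGR2HSV),(105,130,40),(130,255,255)); x0,y0,x1,y1=box
    k=np.zeros_like(m);k[y0:y1,x0:x1]=m[y0:y1,x0:x1]
    return k
for cam,im,box,n in((T,d["ti"],(295,255,330,295),"top"),(S,d["si"],(285,232,330,265),"scene")):
    k=footfit(cam,im,box); ys,xs=np.nonzero(k); 
    def hull(p):
        t=np.linspace(0,2*np.pi,60); pts=np.concatenate([np.c_[p[0]+.033*np.cos(t),p[1]+.033*np.sin(t),np.full(60,z)] for z in(0,.012)])
        q=proj(cam,pts); return q.min(0),q.max(0)
    lo,hi=np.array([xs.min()-.5,ys.min()-.5]),np.array([xs.max()+.5,ys.max()+.5])
    f=lambda p:np.r_[(hull(p)[0]-lo)[0],(hull(p)[1]-hi)]   # left,right,bottom
    g=least_squares(f,[.54,.03]); print(n,g.x.round(4),g.fun.round(2))
E
python3 fit.py
```

```text
[ 0.7815 -0.0247 -0.0512]
[[ 0.52 -0.54]
 [ 0.29 -1.89]
 [-2.6   0.7 ]
 [ 1.48  1.7 ]
 [ 2.59  1.41]
 [ 2.85 -4.02]
 [-2.79 -4.02]
 [-0.01 -2.39]
 [ 0.4  -0.89]]
spout [ 0.6317 -0.017 ] btn [0.6588 0.1218] console near corners [0.616 0.069] [0.622 0.179] housing [ 0.728 -0.087]
top [0.5452 0.0281] [-1.45  1.45 -0.01]
scene [0.5382 0.0313] [-0.44  0.44 -0.02]
```

```bash
sed -i 's/^A=.*/A=[((121,458),(-.13,.14,.052)),((379,398),(-.15,0,.372)),((32,531),(-.17,.195,.006)),((214,537),(-.17,.085,.006)),((474,347),(-.05,-.065,.006)),((478,170),(.06,-.065,.025)),((55,154),(.06,.195,.025)),((378,394),(-.15,0,.388))]/; s/^B=.*/B=[((80,55),(-.15,0,.372)),((203,467),(0,0,.046)),((80,43),(-.15,0,.388))]/' fit.py; python3 fit.py
```

```text
[ 0.7794 -0.0244 -0.06  ]
[[ 0.07 -0.29]
 [-0.32  0.26]
 [-0.25  0.21]
 [ 0.46  0.38]
 [ 0.36  0.43]
 [ 0.91 -1.4 ]
 [-1.25 -1.34]
 [ 0.03 -0.19]
 [-0.06  1.44]
 [-0.14 -1.59]
 [-0.08 -0.57]]
spout [ 0.6297 -0.0154] btn [0.6581 0.1232] console near corners [0.615 0.071] [0.621 0.18 ] housing [ 0.726 -0.086]
top [0.5452 0.0281] [-1.45  1.45 -0.01]
scene [0.5382 0.0313] [-0.44  0.44 -0.02]
```

```bash
python3 - <<'E'
from h import *
from scipy.spatial.transform import Rotation as R
o=get_obs(); w,x,y,z=o["eef_rot"]; m=R.from_quat([x,y,z,w]).as_matrix(); print(m.round(3),"yaw of tool y",np.degrees(np.arctan2(m[1,1],m[0,1])),o["eef_pos"],o["time_s"],o["opening"],o["wrist_force"])
E
```

```text
[[ 0.895  0.446  0.   ]
 [ 0.446 -0.895  0.   ]
 [ 0.    -0.    -1.   ]] yaw of tool y -63.482006188495355 [ 0.25675171 -0.51448811  0.2452837 ] 1.4 1.0009589163621122 [0.01020093 0.52164044 1.22254992]
```

>>> {"api": "servo_tool", "payload": {"plan": [[[0,0,0.05,0,1],[0.01,0.044,0,0,1],[0.01,0.044,0,0,1],[0.01,0.044,0,0,1],[0.01,0.044,0,0,1],[0.01,0.044,0,0,1],[0.01,0.044,0,0.1,1],[0.01,0.044,0,0.1,1]]]}}

```text
time_s: 2.2
eef_pos: [0.3268, -0.2048, 0.2955]
eef_rot: [0.0, 0.945, 0.327, 0.0]
wrist_force: [0.6, -0.2, -0.2]
opening: 0.999
```

>>> {"api": "servo_tool", "payload": {"plan": [[[0,0.044,0,0.1,1],[0,0.044,0,0.1,1],[0,0.044,0,0.1,1],[0.0,0.044,0,0.123,1],[0.01,0.044,0,0,1],[0.03,0.044,0,0,1],[0.03,0.027,0,0,1],[0.0,0,0,0,1]]]}}

```text
time_s: 3.0
eef_pos: [0.3966, 0.0848, 0.2949]
eef_rot: [-0.001, 0.855, 0.519, 0.0]
wrist_force: [-1.0, -0.6, -0.4]
opening: 0.998
```

```bash
python3 - <<'E'
from h import *
for n in("top","scene"):
    c=camera(n); cv2.imwrite(f"pics/{n}1.png",c["img"])
E
```

```text
(no output)
```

View pics/scene1.png

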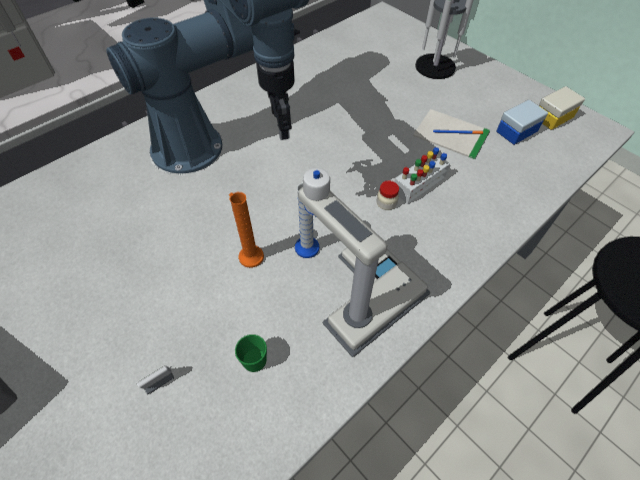

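View pics/top1.png

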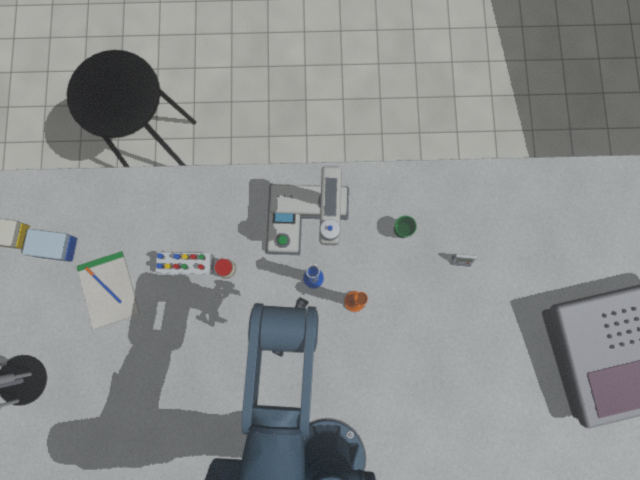

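```bash
python3 - <<'E'
from h import *
c=camera("scene"); e=get_obs()["eef_pos"]
im=cv2.resize(c["img"][0:160,220:340],None,fx=4,fy=4,interpolation=cv2.INTER_CUBIC)
for h in np.arange(-.02,.42,.04):
    p=(proj(c,[e[0],e[1],e[2]+h])[0]-[220,0])*4
    cv2.circle(im,tuple(int(v) for v in p),3,(0,255,255),-1); cv2.putText(im,f"{h*1000:.0f}",(int(p[0])+60,int(p[1])),0,.5,(0,0,255))
K,R,t=P(c); print("mm per px",1000*(R@e+t)[2]/K[0,0]/4)
cv2.imwrite("pics/g.png",im)
E
```

```text
mm per px 0.5775218184487146
```

View pics/g.png

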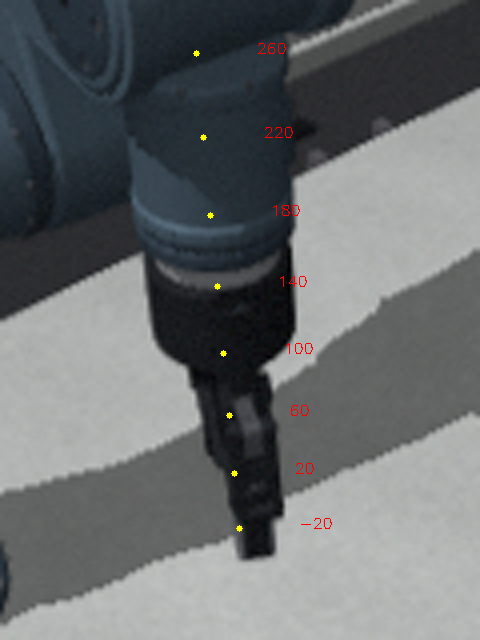

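```bash
python3 - <<'E'
from h import *
c=camera("top"); cv2.imwrite("pics/g2.png",cv2.resize(c["img"][280:450,220:380],None,fx=3.5,fy=3.5,interpolation=cv2.INTER_CUBIC))
for z in(.55,.6,.65,.7): print(z,ray(c,285,305,z).round(3),ray(c,250,330,z).round(3),ray(c,318,330,z).round(3))
s=camera("scene"); cv2.imwrite("pics/g3.png",cv2.resize(s["img"][0:130,180:330],None,fx=4,fy=4,interpolation=cv2.INTER_CUBIC))
print(get_obs()["q"])
E
```

```text
0.55 [0.441 0.085 0.55 ] [0.393 0.156 0.55 ] [0.39  0.019 0.55 ]
0.6 [0.44  0.081 0.6  ] [0.394 0.149 0.6  ] [0.391 0.019 0.6  ]
0.65 [0.439 0.078 0.65 ] [0.395 0.142 0.65 ] [0.392 0.019 0.65 ]
0.7 [0.437 0.075 0.7  ] [0.396 0.136 0.7  ] [0.394 0.019 0.7  ]
[-9.41224199e-02 -2.74480823e-01  1.94225943e+00 -2.56134463e-04
  1.47363307e+00  3.92240764e-01]
```

View pics/g2.png

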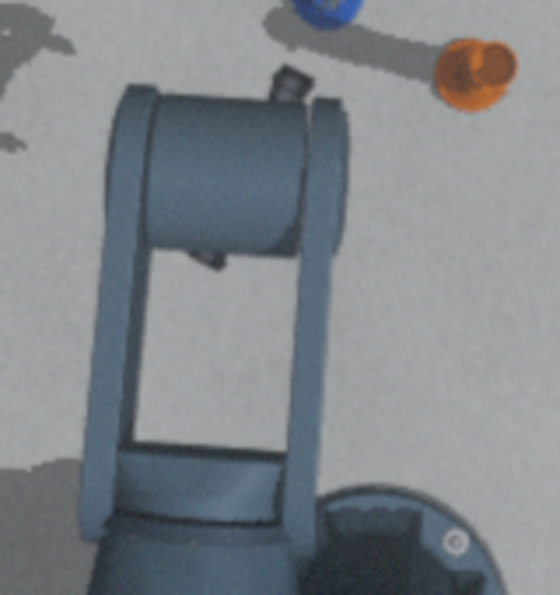

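View pics/g3.png

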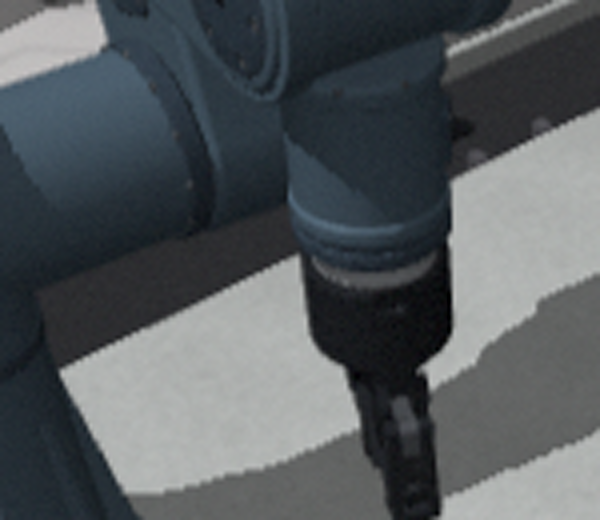

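>>> {"api": "servo_tool", "payload": {"plan": [[[0.02,0.013,0,-0.1,1],[0.02,0.013,0,-0.1,1],[0.02,0.013,0,-0.1,1],[0.023,0.012,-0.03,-0.1,1],[0,0,-0.05,-0.1,1],[0,0,-0.05,-0.062,1],[0,0,-0.05,0,1],[0,0,-0.05,0,1]]]}}

```text
time_s: 4.05
eef_pos: [0.4781, 0.1314, 0.0645]
eef_rot: [0.0, 0.966, 0.258, 0.001]
wrist_force: [0.9, -0.0, 0.5]
opening: 0.999
```

>>> {"api": "servo_tool", "payload": {"plan": [[[0,0,-0.02,0,1],[0,0,-0.01,0,1],[0,0,-0.005,0,1],[0,0,0,0,1]]]}}

```text
time_s: 4.45
eef_pos: [0.4788, 0.1323, 0.0312]
eef_rot: [0.0, 0.966, 0.258, 0.001]
wrist_force: [-0.4, 0.5, 0.2]
opening: 1.004
```

```bash
python3 - <<'E'
from h import *
o=get_obs(); print(o["eef_pos"],o["wrist_force"],o["time_s"])
for n in("top","scene"):
    c=camera(n); 
    if n=="top": cv2.imwrite("pics/t2.png",cv2.resize(c["img"][200:340,220:380],None,fx=4,fy=4,interpolation=cv2.INTER_CUBIC))
    else: cv2.imwrite("pics/s2.png",cv2.resize(c["img"][90:290,230:420],None,fx=3,fy=3,interpolation=cv2.INTER_CUBIC))
E
```

```text
[0.47877803 0.13225123 0.03122138] [-0.3612872   0.53392674  0.15943158] 4.45
```

View pics/t2.png

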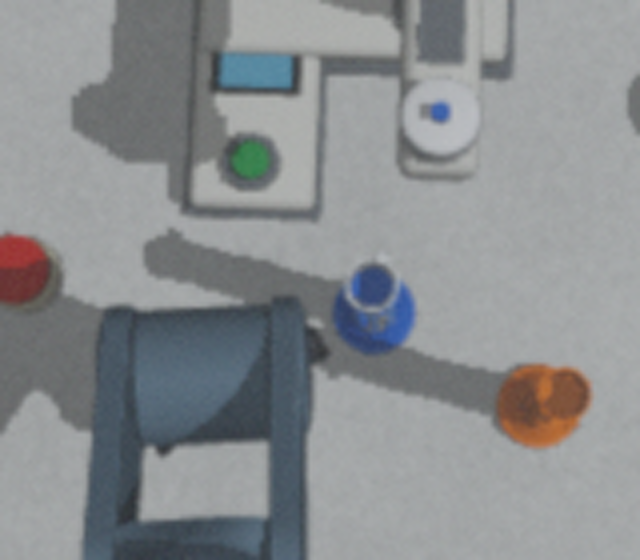

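View pics/s2.png

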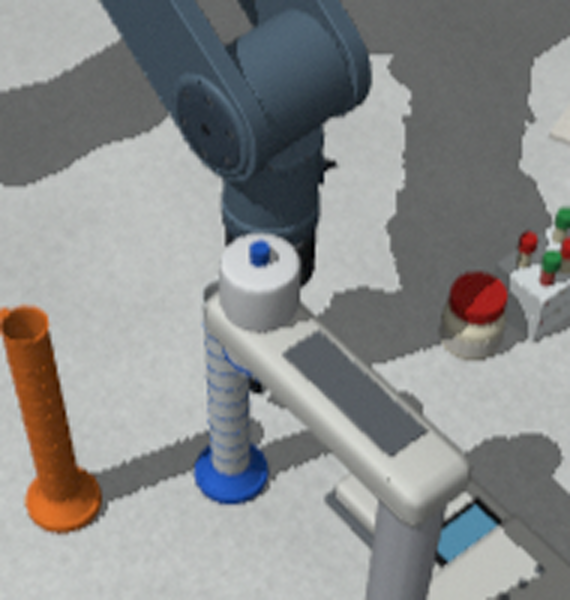

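>>> {"api": "servo_tool", "payload": {"plan": [[[0,0,-0.008,0,1],[0,0,-0.004,0,1],[0,0,0,0,1]]]}}

```text
time_s: 4.85
eef_pos: [0.4774, 0.1328, 0.0178]
eef_rot: [-0.0, 0.966, 0.259, -0.0]
wrist_force: [-0.7, -0.3, 0.1]
opening: 1.0
```

>>> {"api": "servo_tool", "payload": {"plan": [[[0,0,-0.004,0,1],[0,0,-0.004,0,1],[0,0,0,0,1]]]}}

```text
time_s: 5.15
eef_pos: [0.4774, 0.1328, 0.0096]
eef_rot: [-0.0, 0.966, 0.259, -0.001]
wrist_force: [-1.3, -0.4, 0.3]
opening: 1.002
```

>>> {"api": "servo_tool", "payload": {"plan": [[[0,0,-0.003,0,1],[0,0,0,0,1]]]}}

```text
time_s: 5.35
eef_pos: [0.4777, 0.1328, 0.0069]
eef_rot: [-0.0, 0.966, 0.259, -0.0]
wrist_force: [-0.3, 1.0, -0.7]
opening: 0.999
```

>>> {"api": "servo_tool", "payload": {"plan": [[[0.005,-0.0087,0,0,1],[0.005,-0.0087,0,0,1],[0.0025,-0.0043,0,0,1],[0.0015,-0.0026,0,0,1],[0.0015,-0.0026,0,0,1],[0.0015,-0.0026,0,0,1],[0.0015,-0.0026,0,0,1]]]}}

```text
time_s: 6.05
eef_pos: [0.4963, 0.1007, 0.0073]
eef_rot: [-0.0, 0.966, 0.259, -0.0]
wrist_force: [-1.2, 0.0, 0.7]
opening: 1.001
```

```bash
cat > look.py <<'E'
from h import *
import sys
o=get_obs(); print(o["eef_pos"].round(4) if hasattr(o["eef_pos"],'round') else o["eef_pos"],o["wrist_force"],o["time_s"])
k=sys.argv[1]
c=camera("top"); cv2.imwrite(f"pics/t{k}.png",cv2.resize(c["img"][200:340,220:380],None,fx=4,fy=4,interpolation=cv2.INTER_CUBIC))
s=camera("scene"); cv2.imwrite(f"pics/s{k}.png",cv2.resize(s["img"][90:290,230:420],None,fx=3,fy=3,interpolation=cv2.INTER_CUBIC))
from scipy.optimize import least_squares
for cam,box,n in((c,[float(v) for v in sys.argv[2:6]] if len(sys.argv)>5 else (295,225,350,300),"top"),(s,(285,228,345,275),"scene")):
    x0,y0,x1,y1=[int(v) for v in box]
    m=cv2.inRange(cv2.cvtColor(cam["img"],cv2.COLOR_BGR2HSV),(105,130,40),(130,255,255))[y0:y1,x0:x1]
    nn,lab,st,ce=cv2.connectedComponentsWithStats(m)
    if nn<2: print(n,"none"); continue
    i=1+np.argmax(st[1:,4]); a=st[i]; lo=np.array([a[0]+x0-.5,a[1]+y0-.5]); hi=lo+[a[2],a[3]]
    def hull(p):
        t=np.linspace(0,2*np.pi,60); q=proj(cam,np.concatenate([np.c_[p[0]+.033*np.cos(t),p[1]+.033*np.sin(t),np.full(60,z)] for z in(0,.012)])); return q.min(0),q.max(0)
    f=lambda p:np.r_[(hull(p)[0]-lo)[0],(hull(p)[1]-hi)]
    g=least_squares(f,[.56,.0]); print(n,"foot",g.x.round(4),g.fun.round(2),lo,hi)
for kk in("cylinder","mouth"):
    for cam,n in((c,"top"),(s,"scene")):
        for r in pinpoint(cam,kk)[:3]:
            u,v=r["centre"][1]*640,r["centre"][0]*480; print(n,kk,round(r["conf"],2),round(u,1),round(v,1),ray(cam,u,v,0 if kk=="cylinder" else .24).round(4))
E
python3 look.py 3
```

```text
[0.4963 0.1007 0.0073] [-1.16838185  0.03491032  0.72902146] 6.05
top foot [0.5481 0.0138] [-3.95  3.95 -0.03] [311.5 270.5] [324.5 285.5]
scene foot [0.5411 0.0253] [-0.48  0.48 -0.02] [293.5 240.5] [317.5 259.5]
top cylinder 0.74 314.1 277.3 [0.5413 0.0263 0.    ]
top cylinder 0.66 279.7 240.0 [0.6638 0.1344 0.    ]
top cylinder 0.62 328.3 203.1 [ 0.782  -0.0253  0.    ]
scene cylinder 0.72 250.0 258.4 [ 0.4652 -0.1022  0.    ]
scene cylinder 0.66 308.9 250.6 [0.5508 0.0284 0.    ]
top mouth 0.91 360.3 294.6 [ 0.4726 -0.097   0.24  ]
top mouth 0.6 318.4 266.9 [0.5495 0.0132 0.24  ]
scene mouth 0.92 236.5 198.9 [ 0.4652 -0.1012  0.24  ]
scene mouth 0.84 303.2 189.5 [0.542  0.0245 0.24  ]
scene mouth 0.27 420.5 182.0 [0.7023 0.2358 0.24  ]
```

View pics/t3.png

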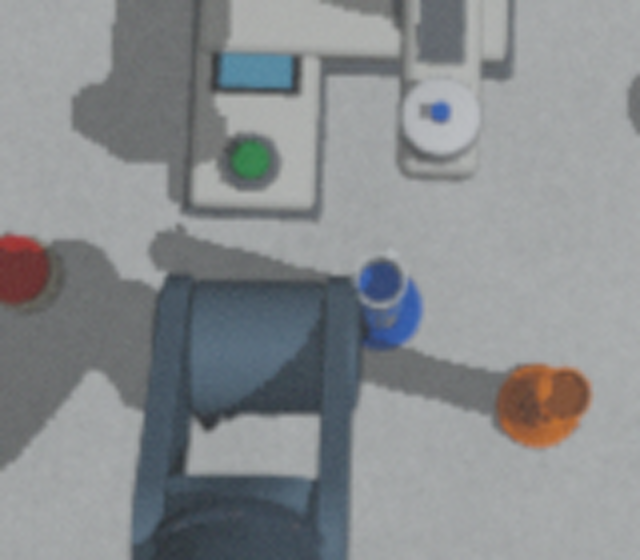

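>>> {"api": "servo_tool", "payload": {"plan": [[[0.002,-0.0035,0,0,1],[0.003,-0.0052,0,0,1],[0.003,-0.0052,0,0,1],[0.003,-0.0052,0,0,1],[0.003,-0.0052,0,0,1],[0.003,-0.0052,0,0,1],[0.003,-0.0052,0,0,1],[0.002,-0.0035,0,0,1]]]}}

```text
time_s: 7.15
eef_pos: [0.5188, 0.0619, 0.0073]
eef_rot: [0.0, 0.966, 0.259, 0.0]
wrist_force: [0.2, 0.6, -1.0]
opening: 1.001
```

>>> {"api": "servo_tool", "payload": {"plan": [[[0.001,-0.0017,0,0,1],[0,0,0,0,1]]]}}

```text
time_s: 7.35
eef_pos: [0.5196, 0.0605, 0.0073]
eef_rot: [0.0, 0.966, 0.259, 0.0]
wrist_force: [0.2, -0.6, 0.0]
opening: 0.998
```

```bash
python3 look.py 4
```

```text
[0.5196 0.0605 0.0073] [ 0.24576303 -0.57864566  0.04310927] 7.35
top foot [ 0.5693 -0.0294] [-4.46  4.43 -0.03] [325.5 265.5] [337.5 278.5]
scene foot [ 0.5656 -0.0153] [-0.3   0.3  -0.01] [287.5 253.5] [312.5 274.5]
top cylinder 0.93 352.8 300.4 [ 0.4658 -0.0942  0.    ]
top cylinder 0.84 327.3 271.5 [ 0.5589 -0.0161  0.    ]
scene cylinder 0.75 248.9 255.7 [ 0.4566 -0.0993  0.    ]
scene cylinder 0.65 300.9 264.3 [ 0.5688 -0.0153  0.    ]
top mouth 0.86 359.3 298.1 [ 0.4635 -0.0939  0.24  ]
top mouth 0.61 330.3 259.8 [ 0.5679 -0.0194  0.24  ]
scene mouth 0.74 293.8 203.4 [ 0.5585 -0.0169  0.24  ]
scene mouth 0.56 238.5 196.7 [ 0.4631 -0.0941  0.24  ]
```

View pics/t4.png

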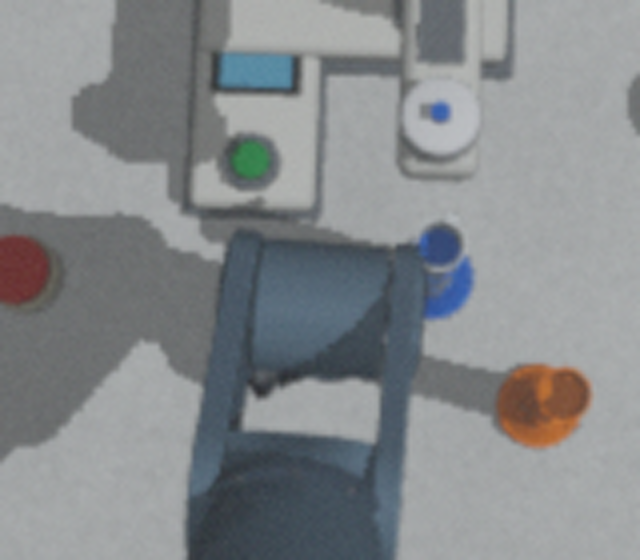

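View pics/s4.png

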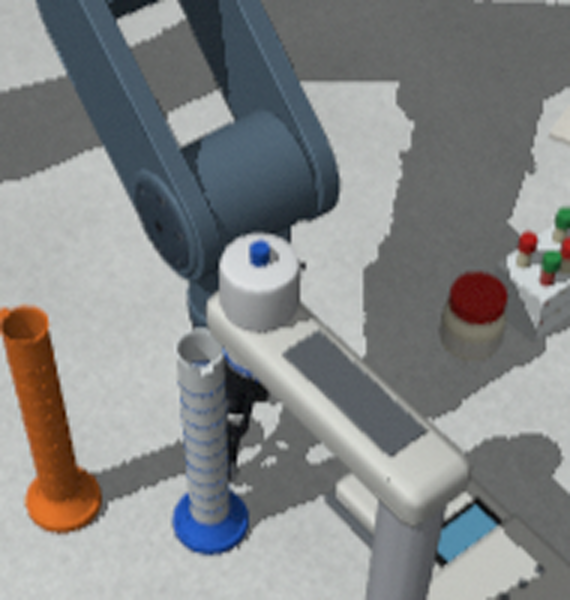

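>>> {"api": "servo_tool", "payload": {"plan": [[[-0.005,0.009,0,0,1],[-0.015,0.026,0,0,1],[-0.026,0,0,0.149,1],[-0.026,0,0,0.149,1],[0,0,0,0.149,1],[0,0,0,0.149,1],[0,0,0,0.149,1],[0,0,0,0.149,1]]]}}

```text
time_s: 8.45
eef_pos: [0.4469, 0.0964, 0.0074]
eef_rot: [-0.0, 0.757, 0.653, -0.0]
wrist_force: [-0.3, -1.2, -0.1]
opening: 0.999
```

>>> {"api": "servo_tool", "payload": {"plan": [[[0,-0.02,0,0.149,1],[0,-0.03,0,0.004,1],[0,-0.03,0,0,1],[0,-0.02,0,0,1],[0,-0.012,0,0,1],[0,0,0,0,1]]]}}

```text
time_s: 9.05
eef_pos: [0.4475, -0.0169, 0.0074]
eef_rot: [0.0, 0.708, 0.707, 0.0]
wrist_force: [-0.1, 0.6, 0.3]
opening: 1.0
```

```bash
python3 look.py 5
```

```text
[ 0.4475 -0.0169  0.0074] [-0.07324537  0.60085542  0.33380995] 9.05
top foot [ 0.5695 -0.0183] [-0.93  0.93 -0.01] [318.5 265.5] [337.5 278.5]
scene foot [ 0.5656 -0.0153] [-0.3   0.3  -0.01] [287.5 253.5] [312.5 274.5]
top cylinder 0.67 325.5 268.2 [ 0.5696 -0.0107  0.    ]
top cylinder 0.59 351.6 301.8 [ 0.4614 -0.0903  0.    ]
top cylinder 0.37 187.3 266.5 [0.5848 0.4301 0.    ]
scene cylinder 0.78 301.2 265.7 [ 0.5724 -0.0176  0.    ]
scene cylinder 0.69 248.5 253.5 [ 0.4504 -0.0958  0.    ]
top mouth 0.89 330.1 259.0 [ 0.5701 -0.0189  0.24  ]
top mouth 0.44 361.1 296.7 [ 0.4671 -0.0989  0.24  ]
scene mouth 0.91 234.7 197.7 [ 0.4599 -0.102   0.24  ]
scene mouth 0.79 294.1 204.1 [ 0.5603 -0.0177  0.24  ]
```

View pics/t5.png

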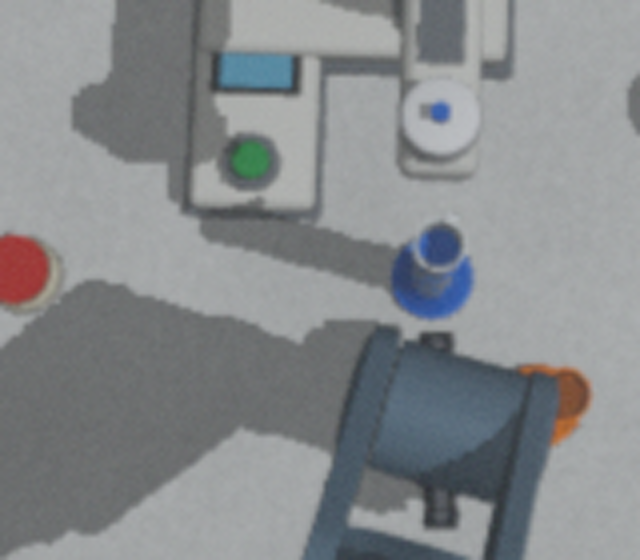

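```bash
python3 - <<'E'
from h import *
print(get_obs()["q"])
c=camera("top")
for z in(.3,.34,.38):
    for u,v in((316,281.3),(311,283),(356,293)): print(z,(ray(c,u,v,z)-[.4475,-.017,0]).round(4))
im=camera("scene"); e=[.4475,-.017]
a=im["img"][60:300,200:360].copy(); a=cv2.resize(a,None,fx=3,fy=3,interpolation=cv2.INTER_CUBIC)
for h in np.arange(0,.42,.04):
    p=(proj(im,[*e,h])[0]-[200,60])*3; cv2.circle(a,tuple(int(v) for v in p),3,(0,255,255),-1); cv2.putText(a,f"{h*1000:.0f}",(int(p[0])+8,int(p[1])),0,.45,(0,0,255))
cv2.imwrite("pics/s5b.png",a[:600])
E
```

```text
[-3.00669443e-01  2.88098040e-01  2.05877419e+00  1.35220512e-04
  7.95014017e-01 -3.02045319e-01]
0.3 [0.0589 0.0375 0.3   ]
0.3 [0.0548 0.0504 0.3   ]
0.3 [ 0.0268 -0.0638  0.3   ]
0.34 [0.056  0.0375 0.34  ]
0.34 [0.052 0.05  0.34 ]
0.34 [ 0.0249 -0.0605  0.34  ]
0.38 [0.053  0.0375 0.38  ]
0.38 [0.0492 0.0496 0.38  ]
0.38 [ 0.023  -0.0573  0.38  ]
```

View pics/s5b.png

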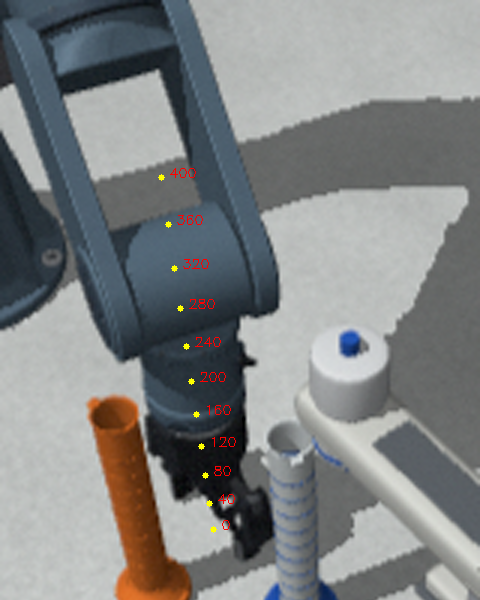

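>>> {"api": "servo_tool", "payload": {"plan": [[[0.018,0,0,0,1],[0.004,0,0,0,1],[0.003,0,0,0,1],[0.003,0,0,0,1],[0.005,0,0,0,1],[0.006,0,0,0,1],[0.006,0,0,0,1],[0.006,0,0,0,1]]]}}

```text
time_s: 10.25
eef_pos: [0.4988, -0.0162, 0.0072]
eef_rot: [-0.0, 0.707, 0.707, -0.0]
wrist_force: [-1.2, -0.3, -0.3]
opening: 1.002
```

>>> {"api": "servo_tool", "payload": {"plan": [[[0.006,0,0,0,1],[0.006,0,0,0,1],[0.005,0,0,0,1],[0.003,0,0,0,1],[0,0,0,0,1]]]}}

```text
time_s: 10.75
eef_pos: [0.5189, -0.0163, 0.0074]
eef_rot: [0.0, 0.707, 0.707, 0.0]
wrist_force: [-0.0, -0.2, -0.3]
opening: 0.999
```

```bash
python3 look.py 6
```

```text
[ 0.5189 -0.0163  0.0074] [-0.02830282 -0.15326277 -0.33395332] 10.75
top foot [ 0.6267 -0.0389] [-7.92  7.86 -0.05] [331.5 250.5] [336.5 260.5]
scene foot [0.598  0.0217] [-8.24  8.25 -0.32] [314.5 264.5] [323.5 274.5]
top cylinder 0.82 326.7 259.0 [ 0.5989 -0.0153  0.    ]
top cylinder 0.82 351.1 300.3 [ 0.4662 -0.0888  0.    ]
scene cylinder 0.98 308.7 275.3 [ 0.607  -0.0222  0.    ]
scene cylinder 0.77 248.1 254.4 [ 0.452  -0.0983  0.    ]
top mouth 0.8 330.9 243.6 [ 0.6122 -0.0222  0.24  ]
top mouth 0.69 358.7 294.8 [ 0.4722 -0.0927  0.24  ]
scene mouth 0.94 237.4 198.4 [ 0.4653 -0.0988  0.24  ]
scene mouth 0.34 310.3 273.3 [ 0.713  -0.1067  0.24  ]
```

View pics/t6.png

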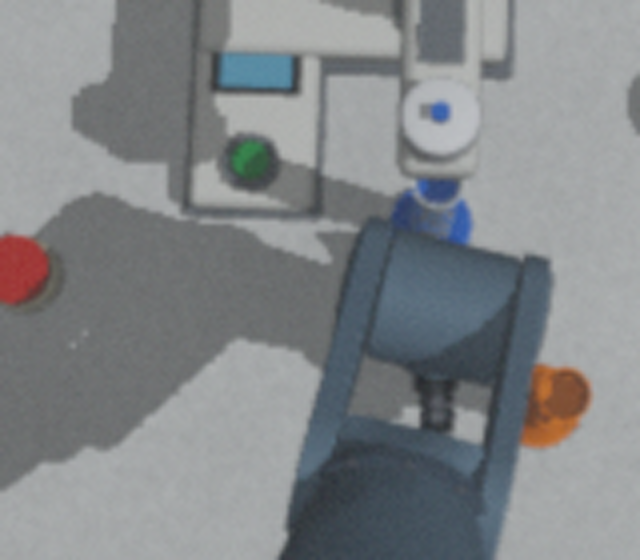

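View pics/s6.png

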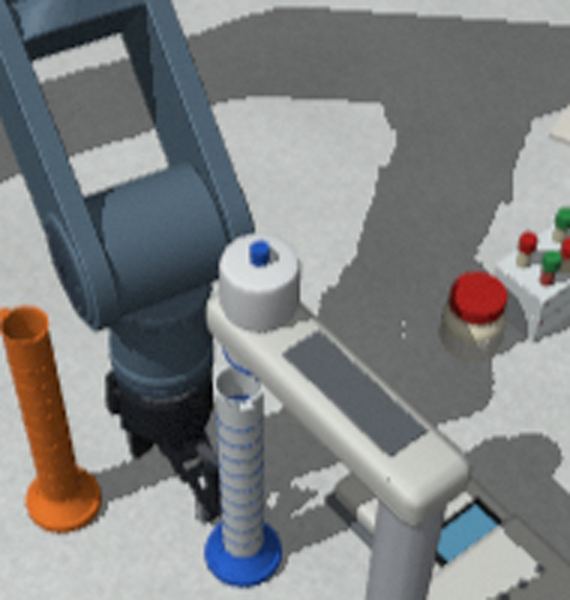

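>>> {"api": "servo_tool", "payload": {"plan": [[[0.002,0,0,0,1],[0.003,0,0,0,1],[0.003,0,0,0,1],[0.003,0,0,0,1],[0.003,0,0,0,1],[0.002,0,0,0,1],[0,0,0,0,1]]]}}

```text
time_s: 11.75
eef_pos: [0.5348, -0.0162, 0.0073]
eef_rot: [0.0, 0.707, 0.707, 0.0]
wrist_force: [1.0, -0.0, -0.3]
opening: 1.003
```

```bash
python3 look.py 7; python3 - <<'E'
from h import *
s=camera("scene")
im=s["img"]
a=cv2.resize(im[190:300,270:370],None,fx=5.4,fy=5.4,interpolation=cv2.INTER_CUBIC); cv2.imwrite("pics/s7b.png",a)
E
```

```text
[ 0.5348 -0.0162  0.0073] [ 1.0485972  -0.02327369 -0.31044547] 11.75
top foot [ 0.646  -0.0411] [-8.4   8.34 -0.06] [332.5 245.5] [336.5 254.5]
scene foot [0.6075 0.0324] [-9.73  9.74 -0.38] [321.5 268.5] [327.5 274.5]
top cylinder 0.71 328.6 251.1 [ 0.6243 -0.0219  0.    ]
top cylinder 0.52 353.5 302.7 [ 0.4585 -0.096   0.    ]
scene cylinder 0.84 250.7 256.7 [ 0.4623 -0.0977  0.    ]
scene cylinder 0.78 316.8 277.0 [ 0.6248 -0.0102  0.    ]
top mouth 0.71 360.2 297.4 [ 0.4653 -0.0964  0.24  ]
top mouth 0.45 328.5 239.4 [ 0.6238 -0.016   0.24  ]
top mouth 0.19 463.2 264.8 [ 0.5463 -0.3772  0.24  ]
scene mouth 0.65 316.7 223.5 [ 0.632  -0.0167  0.24  ]
```

View pics/t7.png

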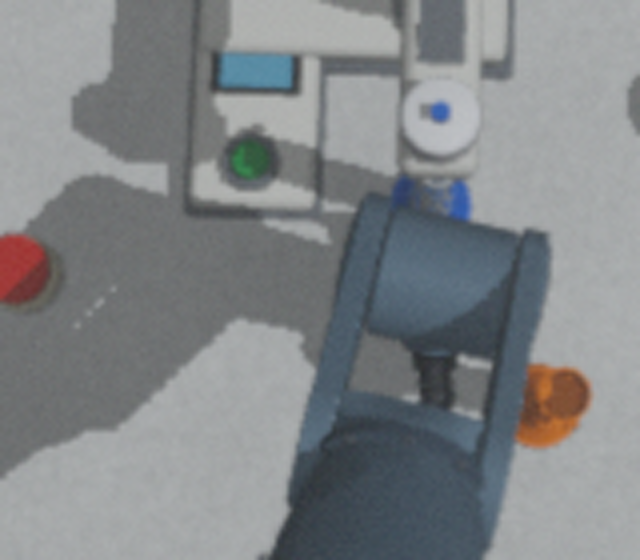

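View pics/s7b.png

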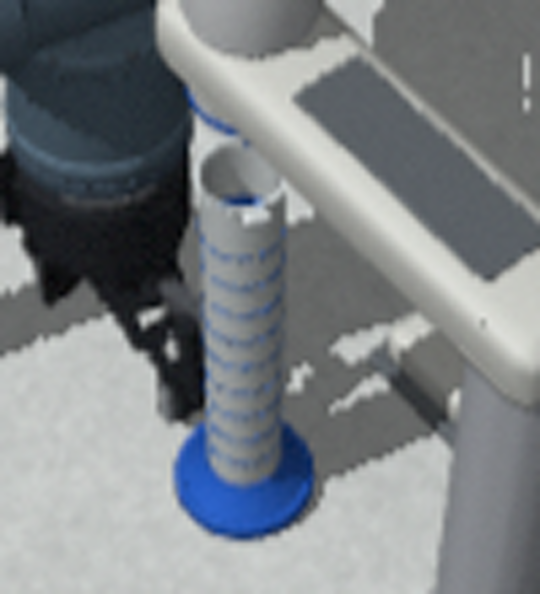

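```bash
python3 - <<'E'
from h import *
from scipy.optimize import least_squares
s=camera("scene"); c=camera("top")
f=lambda x,y:((x+.5)/5.4-.5+270,(y+.5)/5.4-.5+190)
print("mouth",ray(s,*f(243,175),.24).round(4))
def hull(p):
    t=np.linspace(0,2*np.pi,90); q=proj(s,np.concatenate([np.c_[p[0]+.033*np.cos(t),p[1]+.033*np.sin(t),np.full(90,z)] for z in(0,.012)])); return np.r_[q.min(0)[0],q.max(0)]
g=least_squares(lambda p:hull(p)-[f(175,0)[0],f(315,0)[0],f(0,538)[1]],[.62,-.01]); print("foot",g.x.round(4),g.fun.round(2))
print("old scene fit offset: initial scene foot fit .5656,-.0153 vs tool est .5650,-.018")
m=cv2.inRange(cv2.cvtColor(c["img"],cv2.COLOR_BGR2HSV),(105,130,40),(130,255,255))[240:258,310:345]; ys,xs=np.nonzero(m); print("top foot cols",xs.min()+310,xs.max()+310, ray(c,(xs.min()+xs.max())/2+310,250,.012).round(4))
# overlay model: foot/mouth at estimate, spout
a=cv2.resize(s["img"][160:300,260:380],None,fx=4,fy=4,interpolation=cv2.INTER_CUBIC)
t=np.linspace(0,2*np.pi,60)
def ring(x,y,r,z,col):
    q=(proj(s,np.c_[x+r*np.cos(t),y+r*np.sin(t),np.full(60,z)])-[260,160]+.5)*4; cv2.polylines(a,[q.astype(int)],True,col,1)
ring(.6255,-.0165,.033,0,(0,0,255)); ring(.6255,-.0165,.017,.24,(0,0,255)); ring(.630,-.0165,.0045,.265,(0,255,0)); ring(.630,-.0165,.0245,.286,(0,255,0)); ring(.63,-.0165,.0255,.372,(0,255,0))
cv2.imwrite("pics/ov.png",a)
E
```

```text
mouth [ 0.6261 -0.0173  0.24  ]
foot [ 0.6233 -0.0151] [-0.08  0.08 -0.  ]
old scene fit offset: initial scene foot fit .5656,-.0153 vs tool est .5650,-.018
top foot cols 319 336 [ 0.6262 -0.0183  0.012 ]
```

View pics/ov.png

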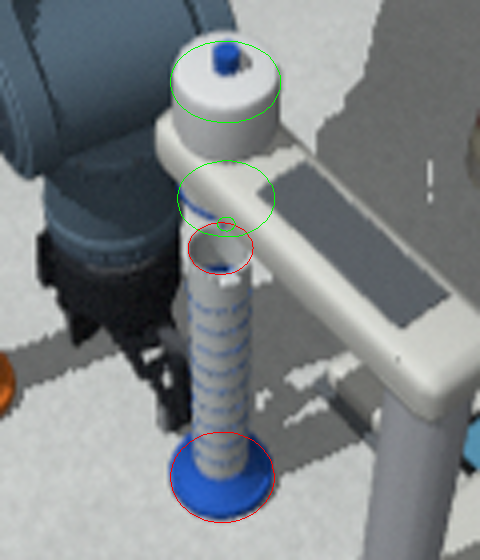

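>>> {"api": "servo_tool", "payload": {"plan": [[[0.002,0,0,0,1],[0.002,0,0,0,1],[0.001,0,0,0,1],[0,0,0,0,1],[0,0,0,0,1]]]}}

```text
time_s: 12.7
eef_pos: [0.5396, -0.0162, 0.0073]
eef_rot: [0.0, 0.707, 0.707, 0.0]
wrist_force: [-0.2, -0.3, -0.5]
opening: 0.999
```

>>> {"api": "servo_tool", "payload": {"plan": [[[-0.01,0,0,0,1],[-0.03,0,0,0,1],[-0.03,0,0,0,1],[-0.03,0,0,0,1],[0,0,0,0,1]]]}}

```text
time_s: 13.2
eef_pos: [0.4339, -0.0149, 0.0061]
eef_rot: [-0.003, 0.707, 0.707, -0.001]
wrist_force: [0.1, -0.1, 0.1]
opening: 1.002
```

```bash
python3 look.py 8 310 240 345 268; python3 - <<'E'
from h import *
s=camera("scene")
a=cv2.resize(s["img"][160:300,260:380],None,fx=4,fy=4,interpolation=cv2.INTER_CUBIC)
t=np.linspace(0,2*np.pi,60)
def ring(x,y,r,z,col):
    q=(proj(s,np.c_[x+r*np.cos(t),y+r*np.sin(t),np.full(60,z)])-[260,160]+.5)*4; cv2.polylines(a,[q.astype(int)],True,col,1)
ring(.63,-.0165,.033,0,(0,0,255)); ring(.63,-.0165,.017,.24,(0,0,255)); ring(.630,-.0165,.0045,.265,(0,255,0))
cv2.imwrite("pics/ov2.png",a)
E
```

```text
[ 0.4339 -0.0149  0.0061] [ 0.10127476 -0.0708204   0.14665416] 13.2
top foot [ 0.6335 -0.0184] [-1.36  1.35 -0.01] [318.5 245.5] [336.5 258.5]
scene foot [0.6083 0.0334] [-10.23  10.24  -0.4 ] [322.5 268.5] [327.5 274.5]
top cylinder 0.52 326.2 252.3 [ 0.6206 -0.0142  0.    ]
top cylinder 0.48 355.3 303.5 [ 0.4559 -0.1018  0.    ]
scene cylinder 0.73 248.2 252.9 [ 0.4483 -0.0954  0.    ]
scene cylinder 0.62 317.6 282.1 [ 0.6372 -0.0186  0.    ]
top mouth 0.78 328.8 238.4 [ 0.6266 -0.017   0.24  ]
top mouth 0.68 360.8 297.3 [ 0.4655 -0.0979  0.24  ]
scene mouth 0.83 313.4 223.4 [ 0.6272 -0.0216  0.24  ]
scene mouth 0.57 236.1 198.0 [ 0.4626 -0.1002  0.24  ]
```

View pics/ov2.png

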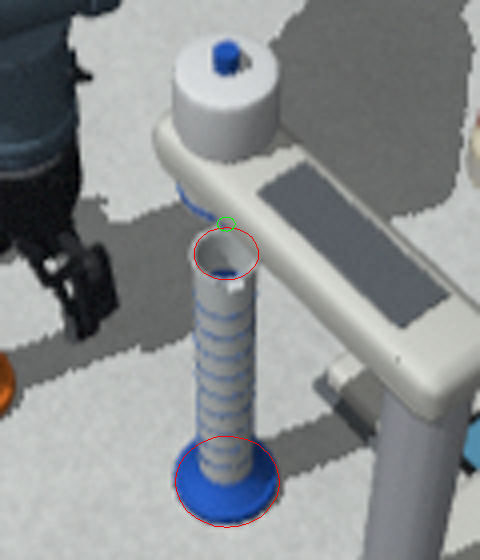

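View pics/t8.png

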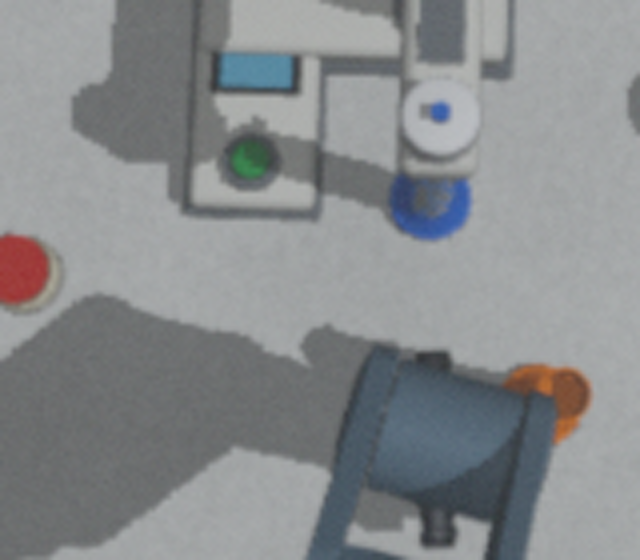

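>>> {"api": "servo_tool", "payload": {"plan": [[[0,0,0.04,0,-1],[0,0,0.04,0,-1],[0,0.01,0.034,0,-1],[0,0.045,0,0,-1],[0,0.045,0,0,-1],[0.02,0.039,0,0,-1],[0.045,0,0,0,-1],[0.045,0,0,0,-1]]]}}

```text
time_s: 14.35
eef_pos: [0.5506, 0.1249, 0.1214]
eef_rot: [0.0, 0.706, 0.708, 0.0]
wrist_force: [1.2, -0.4, 1.1]
opening: 0.006
```

>>> {"api": "servo_tool", "payload": {"plan": [[[0.045,0,0,0,-1],[0.045,0,0,0,-1],[0.02,0,0,0,-1],[0,0,0,0,-1]]]}}

```text
time_s: 14.75
eef_pos: [0.6621, 0.1225, 0.1208]
eef_rot: [0.001, 0.707, 0.707, 0.001]
wrist_force: [-0.4, -0.1, 0.0]
opening: 0.005
```

```bash
python3 look.py 9 310 240 345 268 | head -3; python3 - <<'E'
from h import *
s=camera("scene"); e=get_obs()["eef_pos"]
a=cv2.resize(s["img"][100:300,260:420],None,fx=3,fy=3,interpolation=cv2.INTER_CUBIC)
t=np.linspace(0,2*np.pi,60)
q=(proj(s,np.c_[.658+.015*np.cos(t),.123+.015*np.sin(t),np.full(60,.052)])-[260,100]+.5)*3; cv2.polylines(a,[q.astype(int)],True,(0,0,255),1)
cv2.imwrite("pics/s9b.png",a); print(get_obs()["q"])
E
```

```text
[0.6621 0.1225 0.1208] [-0.36079104 -0.14009881  0.04675001] 14.75
top foot [ 0.6335 -0.0168] [-0.86  0.86 -0.01] [317.5 244.5] [336.5 258.5]
scene foot [0.6083 0.0334] [-10.23  10.24  -0.4 ] [322.5 269.5] [327.5 274.5]
[7.87416156e-03 5.08273571e-01 1.44162941e+00 2.01749843e-05
 1.19206337e+00 7.57832632e-03]
```

View pics/s9b.png

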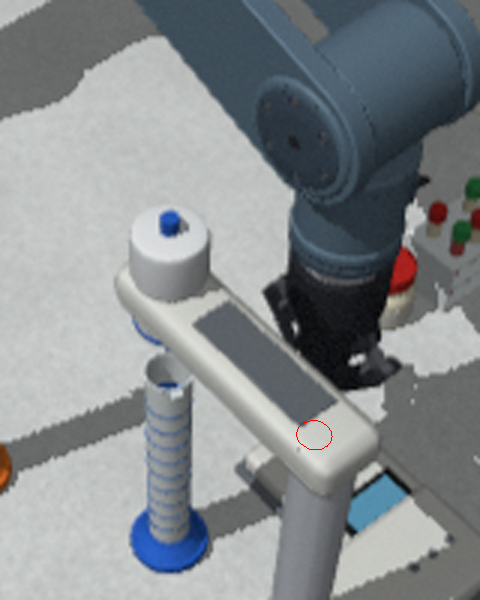

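View pics/t9.png

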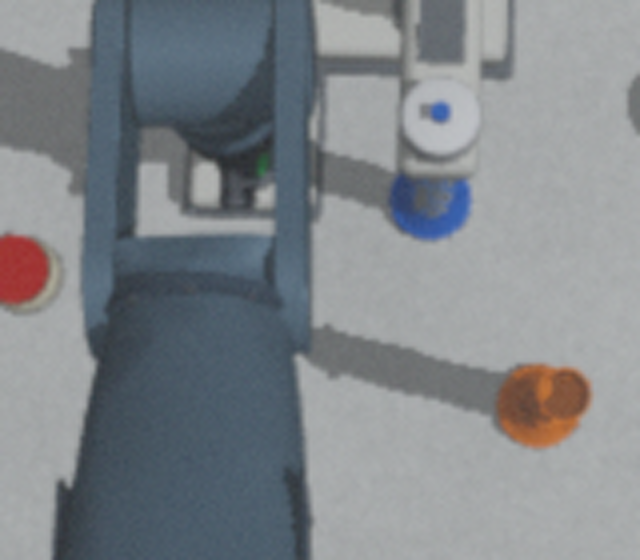

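>>> {"api": "servo_tool", "payload": {"plan": [[[-0.004,0.001,-0.03,0,-1],[0,0,-0.015,0,-1],[0,0,-0.005,0,-1],[0,0,0,0,-1]]]}}

```text
time_s: 15.5
eef_pos: [0.6545, 0.1238, 0.0705]
eef_rot: [-0.001, 0.707, 0.707, -0.001]
wrist_force: [-0.2, -0.2, -0.6]
opening: -0.001
```

>>> {"api": "servo_tool", "payload": {"plan": [[[0,0,-0.003,0,-1],[0,0,-0.002,0,-1],[0,0,0,0,-1]]]}}

```text
time_s: 15.8
eef_pos: [0.6564, 0.1238, 0.0673]
eef_rot: [0.001, 0.707, 0.707, 0.001]
wrist_force: [1.2, -0.0, 2.1]
opening: -0.002
```

>>> {"api": "servo_tool", "payload": {"plan": [[[0,0,-0.002,0,-1],[0,0,0,0,-1],[0,0,0,0,-1]]]}}

```text
time_s: 16.1
eef_pos: [0.6563, 0.1238, 0.0651]
eef_rot: [0.001, 0.707, 0.707, 0.001]
wrist_force: [2.0, 0.0, 3.0]
opening: -0.0
```

>>> {"api": "servo_tool", "payload": {"plan": [[[0,0,-0.002,0,-1],[0,0,0,0,-1],[0,0,0,0,-1]]]}}

```text
time_s: 16.4
eef_pos: [0.6564, 0.1238, 0.064]
eef_rot: [0.001, 0.707, 0.707, 0.001]
wrist_force: [-1.0, -0.0, 10.5]
opening: 0.001
```

>>> {"api": "servo_tool", "payload": {"plan": [[[0,0,-0.0015,0,-1],[0,0,0,0,-1],[0,0,0,0,-1]]]}}

```text
time_s: 16.7
eef_pos: [0.6565, 0.1238, 0.0638]
eef_rot: [0.001, 0.707, 0.707, 0.001]
wrist_force: [-5.1, -1.2, 19.4]
opening: -0.001
```

```bash
python3 - <<'E'
from h import *
c=camera("top"); a=cv2.resize(c["img"][205:260,255:330],None,fx=8,fy=8,interpolation=cv2.INTER_CUBIC)
t=np.linspace(0,2*np.pi,60)
q=(proj(c,np.c_[.658+.015*np.cos(t),.123+.015*np.sin(t),np.full(60,.046)])-[255,205]+.5)*8; cv2.polylines(a,[q.astype(int)],True,(0,0,255),1)
cv2.imwrite("pics/t10.png",a); print(get_obs()["wrist_force"],get_obs()["torque"],get_obs()["eef_pos"])
E
```

```text
[-5.31017874 -0.62603086 18.68709674] [-0.11079163  0.83970609 -0.00968435] [0.65648242 0.12380429 0.06382168]
```

View pics/t10.png

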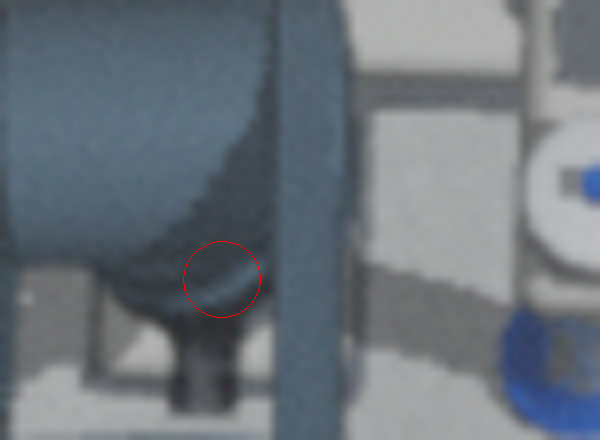

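>>> {"api": "servo_tool", "payload": {"plan": [[[0,0,0.002,0,-1],[0,0,0,0,-1],[0,0,0,0,-1]]]}}

```text
time_s: 17.05
eef_pos: [0.6564, 0.1238, 0.064]
eef_rot: [0.001, 0.707, 0.707, 0.001]
wrist_force: [0.2, 0.2, 7.7]
opening: -0.001
```

>>> {"api": "servo_tool", "payload": {"plan": [[[0,0,0.002,0,-1],[0,0,0,0,-1],[0,0,0,0,-1]]]}}

```text
time_s: 17.35
eef_pos: [0.6559, 0.1238, 0.065]
eef_rot: [0.0, 0.707, 0.707, 0.0]
wrist_force: [2.4, -0.0, 3.8]
opening: -0.002
```

>>> {"api": "servo_tool", "payload": {"plan": [[[0,0,0.002,0,-1],[0,0,0,0,-1],[0,0,0,0,-1]]]}}

```text
time_s: 17.65
eef_pos: [0.6553, 0.1237, 0.0666]
eef_rot: [-0.0, 0.707, 0.707, -0.0]
wrist_force: [2.0, 0.0, 3.9]
opening: 0.001
```

>>> {"api": "servo_tool", "payload": {"plan": [[[0,0,0.002,0,-1],[0,0,0,0,-1],[0,0,0,0,-1]]]}}

```text
time_s: 17.95
eef_pos: [0.6549, 0.1238, 0.0684]
eef_rot: [-0.0, 0.707, 0.707, -0.0]
wrist_force: [-0.3, -0.3, 1.8]
opening: 0.001
```

>>> {"api": "servo_tool", "payload": {"plan": [[[0,0,0.002,0,-1],[0,0,0,0,-1],[0,0,0,0,-1]]]}}

```text
time_s: 18.25
eef_pos: [0.6547, 0.1239, 0.0702]
eef_rot: [-0.001, 0.707, 0.707, -0.001]
wrist_force: [0.5, 0.6, 0.8]
opening: -0.001
```

The force rises like a spring over about 6 mm and then hits a hard stop at about 5 N, so the button went fully down. Next I retreat and check.

>>> {"api": "servo_tool", "payload": {"plan": [[[0,0,0.03,0,-1],[0,0.01,0.03,0,-1],[-0.045,0.01,0,0,-1],[-0.045,0.01,0,0,-1],[-0.045,0,0,0,-1],[-0.045,0,0,0,-1],[0,0,0,0,-1]]]}}

```text
time_s: 18.95
eef_pos: [0.4672, 0.1542, 0.128]
eef_rot: [-0.003, 0.706, 0.708, -0.004]
wrist_force: [-1.2, 0.0, -0.2]
opening: 0.001
```

```bash
python3 look.py 11 310 240 345 268; python3 - <<'E'
from h import *
c=camera("top"); cv2.imwrite("pics/top11.png",c["img"]); s=camera("scene")
for k in("jar","rack","timer","cup"):
    print(k,[(round(x["conf"],2),(np.array(x["centre"])[::-1]*[640,480]).round(1)) for x in pinpoint(c,k)[:2]])
a=cv2.resize(s["img"][160:300,260:380],None,fx=4,fy=4,interpolation=cv2.INTER_CUBIC)
t=np.linspace(0,2*np.pi,60)
for z,r in((0,.033),(.24,.017)):
    q=(proj(s,np.c_[.63+r*np.cos(t),-.0165+r*np.sin(t),np.full(60,z)])-[260,160]+.5)*4; cv2.polylines(a,[q.astype(int)],True,(0,0,255),1)
cv2.imwrite("pics/ov11.png",a)
d=cv2.absdiff(c["img"],np.load("cal.npz")["ti"])
for n,b in(("jar",(215,255,240,280)),("rack",(152,248,214,278)),("timer",(448,252,478,268)),("cup",(392,215,418,240))): print(n,d[b[1]:b[3],b[0]:b[2]].mean().round(1))
E
```

```text
[0.4672 0.1542 0.128 ] [-1.15771821  0.04462925 -0.21722403] 18.95
top foot [ 0.6335 -0.0184] [-1.36  1.35 -0.01] [318.5 245.5] [336.5 258.5]
scene foot [0.6083 0.0334] [-10.23  10.24  -0.4 ] [322.5 269.5] [327.5 274.5]
top cylinder 0.74 326.7 249.9 [ 0.6283 -0.0161  0.    ]
top cylinder 0.6 353.3 301.7 [ 0.4617 -0.0955  0.    ]
scene cylinder 0.98 316.5 282.3 [ 0.6357 -0.0212  0.    ]
scene cylinder 0.89 249.1 256.4 [ 0.4588 -0.1003  0.    ]
top mouth 0.69 358.2 295.3 [ 0.471  -0.0913  0.24  ]
top mouth 0.52 329.2 235.4 [ 0.6349 -0.0182  0.24  ]
scene mouth 0.88 238.0 198.3 [ 0.466  -0.0976  0.24  ]
scene mouth 0.66 313.7 225.6 [ 0.6319 -0.025   0.24  ]
scene mouth 0.46 316.1 215.3 [ 0.615 -0.003  0.24 ]
jar [(0.69, array([226.1, 267.6]))]
rack [(0.91, array([188.4, 262.7]))]
timer [(0.59, array([460.8, 260.8]))]
cup [(0.61, array([401. , 229.1]))]
jar 20.2
rack 26.4
timer 2.4
cup 2.6
```

View pics/top11.png

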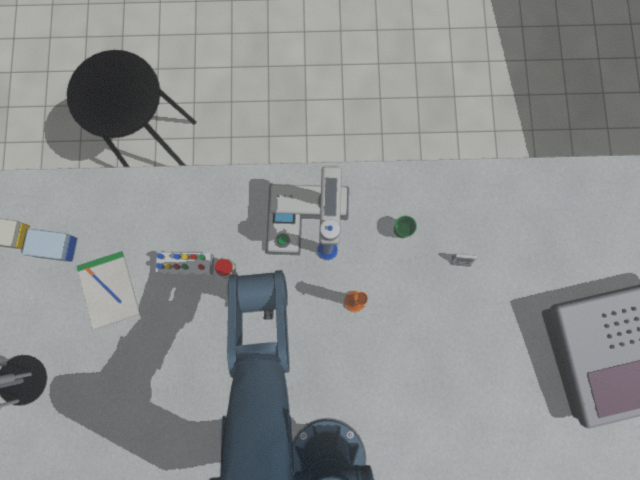

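View pics/ov11.png

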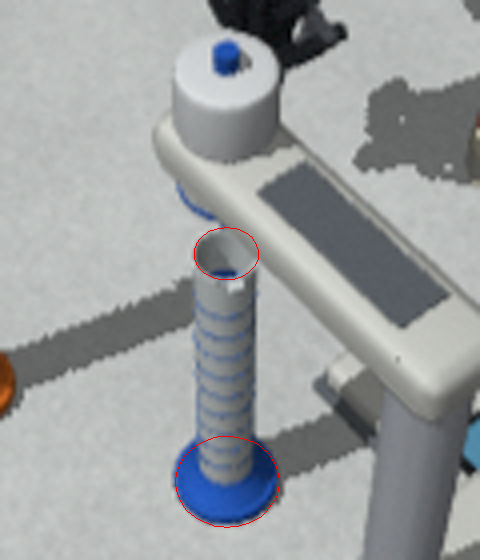

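The cylinder hasn't moved, and the other things sit at their original pixels. The image differences at the jar and rack are only the arm's shadow. I'm handing in.

```bash
python3 -c "
from bench import *
print(hand_in())"
```

```text
the job is handed in; nothing more can be done
None
```

I slid the blue-footed cylinder under the spout in two low pushes against its foot, with the back of the open finger. Then I pressed the green button with the closed fingers, backed away and handed the job in at about 19 s of the 67 s limit; no verdict is reported.

- **Cylinder:** it stands upright at about (0.630, -0.017), and I measured the spout at (0.630, -0.016). The estimates from the two cameras differ by about 3–4 mm, which is inside the 12 mm tolerance. A few network readings of the mouth were up to 9 mm off in y, and one low-confidence outlier was 20 mm off. The overlay of the expected foot and mouth matched the picture, so I went with that.
- **Button:** I judged the press from force, because the arm hid the button from both cameras. The force rose like a spring over about 6 mm, then hit a hard stop at about 5 N, peaking near 19 N. It fell to about zero as I lifted. Contact came about 4 mm higher than the 14 mm fingertip length predicts, and I did not resolve why.
- **Other things:** the jar, rack, timer and cup show at their original positions in the last top picture. The image change I measured at the jar and rack was the arm's shadow. The robot was clear of everything.

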